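# Close the tool chest before grinding

### The job

Sparks are about to fly: close the red tool chest. With the fingertips, first push its open drawer fully home, then push the raised lid down until it is fully shut, both without slamming. Pick nothing up, leave the small brass gear lying in the drawer, and do not disturb the things standing around the chest.

Things in the scene. Friction and masses are not known exactly. Their poses are not given: they have to be found in the camera images.
- chest: fixed red steel tool chest, 200 (x) by 260 (y) by 95 mm high without its lid; origin at the centre of its underside, on the bench. Its own -x side is its front (towards the robot, turned to one side: yaw 0.42 to 1.15 rad, so it looks towards the robot and its right), z up. The drawer bay takes the lower 62 mm, an open compartment with sockets lies above it, and the lid closes that on top. Front face at own x = -100 mm.
- drawer (a joint): how far the drawer is pulled out towards the chest's own -x, in m: 0 fully home (front flush with the chest), 0.12 the outer stop. Slides with about 3 N friction and stays where it is left; no catch.
- lid (a joint): opening angle of the lid, rad: 0 shut (lying flat on the chest), grows as its front edge rises; 1.5 is the outer stop. The hinge is stiff: the lid stays at any angle where it is left and needs about 2 to 6 N near its front edge to be pushed down.
- pull (a point): middle of the front face of the drawer's pull: a solid aluminium ledge 180 mm wide (chest y), 30 mm high (23 to 53 mm above the bench), standing 25 mm out from the drawer's front, no gap behind it. This point is 38 mm above the bench, at the chest's own x = -125 mm minus the drawer's opening, y = 0. The axes are the chest's.
- lid_hinge (a point): middle of the lid's hinge line, which runs along the chest's y at its top rear edge: own x = +100 mm, y = 0, 95 mm above the bench. Axes turn with the lid.
- lid_edge (a point): middle of the lid's free (front) edge, on its outer (upper) face. The lid is a plain plate 200 mm deep, 260 mm wide and 12 mm thick without handle; shut, its upper face is 107 mm above the bench. Axes turn with the lid: own -x from hinge to free edge, own z out of the outer face. When the lid is open, its outer face looks up and backwards (chest +x).
- pinion: loose brass gear, 37 mm across and 18 mm high, lying flat in the drawer, seen in its open part; origin at the centre of its underside. The drawer floor is 14 mm above the bench; side and rear walls rise to 51 mm.
- gear: loose steel gear, 99 mm across teeth, 28 mm high, lying flat on the bench beside the chest; origin at the centre of its underside. Not to be disturbed.
- can: loose can, 60 mm across, 150 mm high, standing upright beside the chest; origin at the centre of its underside. Not to be disturbed.
- tin: loose open aluminium cup, 70 mm across, 70 mm high, standing on the bench off one front corner of the chest; origin at the centre of its underside. Not to be disturbed.
Things that resemble listed ones, but are neither listed nor needed, are in the scene too. Of the things shaped like the pinion, the brass one is meant.

How it is judged:
On the way, in this order (a step that is already met when the one before it is completed fails the run):
1. the drawer is pushed fully home (within 4 mm) while the lid is still open (over 0.5 rad) (value of joint drawer below 0.004 m and value of joint lid above 0.5 rad), for 0.2 s.
2. then the lid is pushed fully shut (within 0.04 rad) (value of joint lid below 0.04 rad and value of joint drawer below 0.004 m), for 0.2 s.
At the end, for the whole second after the job is handed in: The drawer is home within 4 mm and the lid shut within 0.04 rad, the brass gear lies flat at rest inside the drawer, and the steel gear, can and cup stand upright within 20 mm of where they were (all of step 2 and linear speed of pinion below 0.02 m/s and x of pinion in the frame of pull between 0.02 and 0.2 m and y of pinion in the frame of pull between -0.13 and 0.13 m and height (world z) of pinion between 0.006 and 0.035 m and distance of each of gear, can, tin from where it was at the start of the episode below 0.02 m and angle between each of gear, can, tin, pinion's own z axis and vertical below 0.15 rad); the robot touches nothing.
It fails at once if the lid is slammed (still closing faster than 2 rad/s in its last 0.15 rad) (velocity of joint lid below -2 rad/s and value of joint lid below 0.15 rad).
It fails at once if the drawer is slammed (still closing faster than 0.3 m/s in its last 20 mm) (velocity of joint drawer below -0.3 m/s and value of joint drawer below 0.02 m).
It fails at once if the drawer is pulled or the lid raised further open instead of pushed shut (value of joint drawer above 0.113 m or value of joint lid above 1.2 rad).
It fails at once if the brass gear is lifted (height (world z) of pinion above 0.045 m).
It fails at once if a thing beside the chest is lifted, pushed away (20 mm) or tipped (distance of any of gear, can, tin from where it was at the start of the episode above 0.02 m or angle between any of gear, can, tin's own z axis and vertical above 0.3 rad).
It also fails if it takes over 58 s, if anything falls off the work surface, if the arm or the gripper's body presses on something with over 40 N, if the wrist force passes 120 N, or if a joint passes its speed limit or range.

### The arm

A 6-joint arm with a two-finger parallel gripper is mounted at the origin on the work surface. World frame = base frame: x ahead of the robot, y to its left, z up, the work surface at z = 0. Lengths are in m, angles in rad, forces in N, time in s.
With the tool pointing down it reaches from about 0.3 to 0.775 m from the base axis. Payload 14.6 kg.
Tool frame: the origin (TCP) lies midway between the tips of the shut fingers; the grasp point (between the pads) lies 19 mm behind it; z points along the fingers, y is the line along which they close (so a half turn about z gives the same grasp; the last joint's range is limited). The gripper opens to 94 mm and grips with 3 to 60 N. Pads are 16 mm wide; open, the fingers measure 119 mm over their backs; the gripper's body (75 mm by 177 mm) begins 78 mm behind the grasp point.
Start: joints at [1.211, 0.3, 1.521, -0, 1.321, -0.067], TCP at [0.159, 0.527, 0.205] pointing down, gripper open.
Joint ranges: [-3.03, 3.03], [-0.79, 2.21], [0.23, 2.52], [-1.04, 4.18], [0, 3.07], [-2.55, 2.55]. Speed limits (rad/s): [2.22, 2.22, 2.57, 3.14, 3.14, 3.14].

### API

Orientations are given as [roll, pitch, yaw] about the fixed x, y, z axes, in that order (R = Rz(yaw) Ry(pitch) Rx(roll)).
In Python, from station import ctrl gives the robot as it stands. The module is installed in compiled form; this text tells all that it offers.
- The arm moves only by the tool servo_tool, never from a script. Its argument "plan" is a list of rows, each a list of 7 numbers: the opening in per cent of the stroke, from 0 (shut) to 100 (fully open), then the shift along the tool's x, y, z in m, then the turn, a rotation vector about the tool's x, y, z in rad. A call has exactly 8 rows; each row shifts and turns the commanded pose from where the row before left it, along the tool's axes as they then stand; what a row does not reach is not made up. A row lasts 1/8 s, in which the tool goes at most 62.5 mm and 10.7 degrees, less where a joint would pass 70% of its speed; a pose out of reach is approached as far as the arm can. A call with a gripper value outside its range is refused whole. The fingers move at their own pace and stop on an object; "force" is the grip in N (left out, the last holds). Time passes only in rows, so rows that do not move let the fingers close, or fill a call up. It gives the time, the measured TCP pose, the force, the opening and the grip force at its end, in the units of the state.
- ctrl.get_obs(): the state, without advancing time (a new reading comes with each control period).
- ctrl.camera(name): name is "side" or "top"; returns a dict with "pixels" (384x512x3 uint8, red, green, blue), "z_map" (384x512 float32, m along the optical axis (not along the pixel's ray), 0 where there is no reading), "mtx" (3x3 intrinsics, pixels), "pose" (4x4, takes a point from camera to world coordinates). Camera axes: x right, y up, looking along -z (the intrinsics and any distortion apply to the point x, -y, -z); pixel columns grow to the right and rows downward; lengths in m; the calibration is good to about 2 mm. A picture is of the moment at which its call begins.
- ctrl.hand_in(): hands the job in; it is judged then, once.
The state is a dict: "time_s": time; "qpos": joint angles; "joint_vel": joint speeds; "tau": joint torques, N m; "ee_pos": TCP position; "eef_rot": TCP orientation; "force": force on the tool from outside, world axes, zero at the start; "moment": the same for the moment, N m; "grip_width": finger opening in m; "grip_force": force on a finger pad.
Only numpy, scipy, OpenCV 4.12 (cv2) and the standard library are available. Lean on these libraries where they do the work, as an engineer would, in place of code of your own. Each camera call takes 0.05 s, during which the arm holds its last target. There are 200 camera calls.

## Working session

There is one attempt and no reset: what is moved stays moved. The work goes in short steps, Python scripts to look and compute and a tool call to move; the robot and the scene stay as the last step left them, time stands still between calls to the robot, and variables do not carry over. Pictures are saved under pics/ and viewed, at most 10 in all, crops included, and the job is handed in when it is done.

Besides the shell and the picture viewer there is one more tool, called after "Emit:" by a JSON object that holds its "method" and its "body", one argument or row to a line. servo_tool: Moves the arm, as the interface text tells. Its arguments: {"type":"object","properties":{"plan":{"type":"array","items":{"type":"array","items":{"type":"number"}}},"force":{"type":"number"}},"required":["plan"]}

```bash
mkdir -p pics; cat > h.py <<'E'
import numpy as np, cv2
from station import ctrl
def cam(n):
    c=ctrl.camera(n); z=c["z_map"]; K=c["mtx"]; T=c["pose"]
    v,u=np.indices(z.shape)
    x=(u-K[0,2])/K[0,0]*z; y=(v-K[1,2])/K[1,1]*z
    P=np.stack([x,-y,-z,np.ones_like(z)],-1)@T.T
    P=P[...,:3]; P[z==0]=np.nan
    return c["pixels"],P
E
python3 - <<'E'
from h import *
for n in("top","side"):
    c=ctrl.camera(n); print(n,c.keys(),c["pose"].round(3).tolist(),c["mtx"].round(1).tolist())
    I,P=cam(n); cv2.imwrite(f"pics/{n}0.png",I[...,::-1]); np.savez(f"{n}0.npz",I=I,P=P)
print(ctrl.get_obs())
E
```

```text
top dict_keys(['pixels', 'z_map', 'mtx', 'pose']) [[-0.029, 0.989, -0.146, 0.47], [-0.999, -0.025, 0.024, 0.007], [0.02, 0.146, 0.989, 0.817], [0.0, 0.0, 0.0, 1.0]] [[371.7, 0.0, 255.4], [0.0, 371.7, 193.4], [0.0, 0.0, 1.0]]
side dict_keys(['pixels', 'z_map', 'mtx', 'pose']) [[0.831, 0.367, -0.419, 0.134], [-0.557, 0.543, -0.628, -0.694], [-0.003, 0.755, 0.656, 0.82], [0.0, 0.0, 0.0, 1.0]] [[496.8, 0.0, 259.1], [0.0, 496.8, 194.1], [0.0, 0.0, 1.0]]
{'time_s': 0.2, 'qpos': array([ 1.21138444e+00,  3.00269541e-01,  1.52137165e+00,  1.31368234e-05,
        1.32069551e+00, -6.66221033e-02]), 'joint_vel': array([-6.79262696e-04, -1.19169061e-03, -2.62073074e-03,  8.56238662e-04,
       -9.29646277e-06,  1.03633767e-03]), 'tau': array([-1.46055689e-03, -5.31495845e+01, -3.52564752e+01,  7.07192835e-02,
        2.32880143e-02, -5.44350689e-05]), 'ee_pos': array([0.15869449, 0.52643009, 0.2050855 ]), 'eef_rot': array([-3.14085110e+00, -6.22309455e-05,  2.84879959e+00]), 'force': array([-0.59312374, -0.10645212,  0.45641237]), 'moment': array([ 0.04941504,  0.0237535 , -0.01507454]), 'grip_force': 0.0, 'grip_width': 0.09389630518630701}
```

View pics/top0.png

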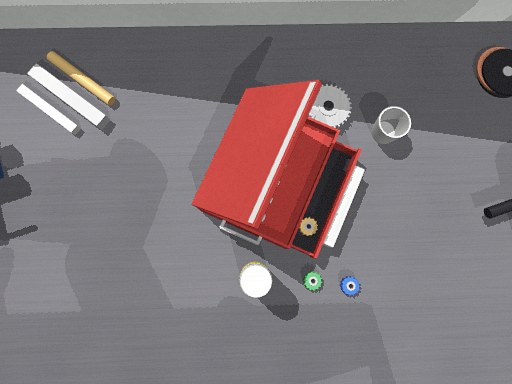

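View pics/side0.png

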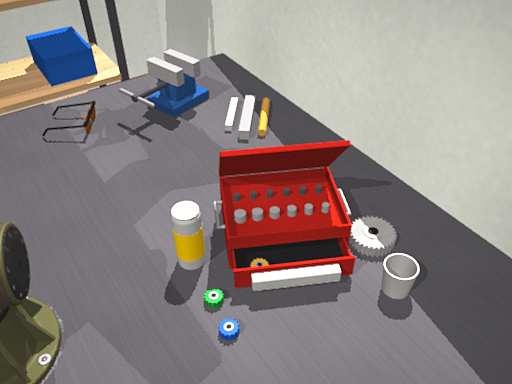

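Top view: the chest is at (275,165) with its lid raised, the drawer's white pull is at (345,207), the steel gear at (330,105), the cup at (393,123) and the can at (256,280). Three things are gear-shaped: brass in the drawer (309,227), green (313,281) and blue (351,286) on the bench. The brass one is the pinion, and it only has to be left alone.

```bash
python3 - <<'E'
from h import *
D={n:np.load(n+"0.npz") for n in("top","side")}
hsv={n:cv2.cvtColor(D[n]["I"],cv2.COLOR_RGB2HSV) for n in D}
def roi(n,r): m=np.zeros((384,512),bool); m[r[1]:r[3],r[0]:r[2]]=1; return m
# pull top (white)
for n,r in(("top",(322,160,368,250)),("side",(245,258,345,292))):
    P=D[n]["P"];h=hsv[n]; m=roi(n,r)&(h[...,1]<60)&(h[...,2]>170)&(P[...,2]>.02)&(P[...,2]<.075)
    for lo,hi in((.046,.06),(.02,.046)):
        q=P[m&(P[...,2]>lo)&(P[...,2]<hi)].astype(np.float32)
        if len(q)>20:
            b=cv2.minAreaRect(q[:,:2]); print(n,"pull",lo,len(q),np.median(q[:,2]).round(4),b, cv2.boxPoints(b).round(3).tolist())
# lid outer plane, top
P=D["top"]["P"];h=hsv["top"];m=(h[...,1]>150)&((h[...,0]<8)|(h[...,0]>172))&(P[...,2]>.118)
q=P[m];c=q.mean(0);
for _ in range(5):
    U,S,V=np.linalg.svd(q-c,full_matrices=False);d=abs((q-c)@V[2]);q=q[d<max(.004,1.5*np.median(d))];c=q.mean(0)
nn=V[2]*np.sign(V[2][2]);print("lid n",nn.round(3),"c",c.round(3),"angle",np.arccos(nn[2]),"yaw",np.arctan2(nn[1],nn[0]),len(q),"zmax",P[m][:,2].max())
print("lid xy",[np.round(x,3) for x in (q[q[:,2].argmax()],)])
for nm,r in(("can",(235,260,275,300)),("tin",(376,104,412,144)),("gear",(300,80,355,135))):
    p=P[r[1]:r[3],r[0]:r[2]].reshape(-1,3);hi={"can":.14,"tin":.06,"gear":.022}[nm]
    k=p[(p[:,2]>hi)&(p[:,2]<hi+.02)].astype(np.float32);print(nm,len(k),cv2.minEnclosingCircle(k[:,:2]),k[:,2].max())
E
```

```text
Traceback (most recent call last):
cv2.error: OpenCV(4.12.0) /io/opencv/modules/imgproc/src/convhull.cpp:143: error: (-215:Assertion failed) total >= 0 && (depth == CV_32F || depth == CV_32S) in function 'convexHull'
```

```bash
cat > a.py <<'E'
from h import *
D={n:np.load(n+"0.npz") for n in("top","side")}
hsv={n:cv2.cvtColor(D[n]["I"],cv2.COLOR_RGB2HSV) for n in D}
A=lambda q:np.ascontiguousarray(q[:,:2],dtype=np.float32)
def roi(r): m=np.zeros((384,512),bool); m[r[1]:r[3],r[0]:r[2]]=1; return m
for n,r in(("top",(322,160,368,250)),("side",(245,258,345,292))):
    P=D[n]["P"];h=hsv[n]; m=roi(r)&(h[...,1]<60)&(h[...,2]>170)
    for lo,hi in((.046,.06),(.02,.046)):
        q=P[m&(P[...,2]>lo)&(P[...,2]<hi)]
        if len(q)>20:
            b=cv2.minAreaRect(A(q)); print(n,"pull",lo,len(q),np.median(q[:,2]).round(4),b, cv2.boxPoints(b).round(3).tolist())
P=D["top"]["P"];h=hsv["top"];m=(h[...,1]>150)&((h[...,0]<8)|(h[...,0]>172))&(P[...,2]>.118)
q=P[m];c=q.mean(0)
for _ in range(5):
    U,S,V=np.linalg.svd(q-c,full_matrices=False);d=abs((q-c)@V[2]);q=q[d<max(.004,1.5*np.median(d))];c=q.mean(0)
nn=V[2]*np.sign(V[2][2]);print("lid n",nn.round(3),"c",c.round(3),"angle",np.arccos(nn[2]),"yaw",np.arctan2(nn[1],nn[0]),len(q),"zmax",P[m][:,2].max())
for nm,r in(("can",(235,260,275,300)),("tin",(376,104,412,144)),("gear",(300,80,355,135))):
    p=P[r[1]:r[3],r[0]:r[2]].reshape(-1,3);hi={"can":.14,"tin":.06,"gear":.022}[nm]
    k=p[(p[:,2]>hi)&(p[:,2]<hi+.02)];print(nm,len(k),cv2.minEnclosingCircle(A(k)),k[:,2].max())
E
python3 a.py
```

```text
top pull 0.046 893 0.0529 ((0.5535261034965515, -0.19500884413719177), (0.022557765245437622, 0.17936821281909943), 64.33727264404297) [[0.46799999475479126, -0.16599999368190765], [0.6290000081062317, -0.24400000274181366], [0.6389999985694885, -0.2240000069141388], [0.4779999852180481, -0.1459999978542328]]
side pull 0.046 850 0.0509 ((0.5538315176963806, -0.19749116897583008), (0.02937646396458149, 0.18014538288116455), 64.07698059082031) [[0.4659999907016754, -0.17100000381469727], [0.628000020980835, -0.25], [0.640999972820282, -0.2240000069141388], [0.4790000021457672, -0.14499999582767487]]
lid n [0.328 0.685 0.651] c [ 0.639 -0.005  0.19 ] angle 0.8624580796919857 yaw 1.1238080345657135 7979 zmax 0.2567809296515141
can 809 ((0.41382184624671936, -0.0051324451342225075), 0.029035087674856186) 0.1534279280190991
tin 304 ((0.7262147665023804, -0.30865374207496643), 0.03568437322974205) 0.07285240150893157
gear 1227 ((0.7809598445892334, -0.18188609182834625), 0.05143214389681816) 0.03317704604414162
```

Emit:
{"method": "servo_tool", "body": {
  "plan": [
    [0, 0, 0, 0, 0, 0, 0.18],
    [0, 0, 0, 0, 0, 0, 0.18],
    [0, 0, 0, 0, 0, 0, 0.18],
    [0, 0, 0, 0, 0, 0, 0.18],
    [0, 0, 0, 0, 0, 0, 0.18],
    [0, 0, 0, 0, 0, 0, 0.18],
    [0, 0, 0, 0, 0, 0, 0.18],
    [0, 0, 0, 0, 0, 0, 0.18]
  ]
}}

```text
time_s: 1.2
ee_pos: [0.1587, 0.5265, 0.2053]
eef_rot: [-3.142, 0.0, 1.403]
force: [0.6, 0.2, -0.0]
grip_width: 0.0176
grip_force: 0.0
```

Emit:
{"method": "servo_tool", "body": {
  "plan": [
    [0, 0, 0, 0, 0, 0, 0.145],
    [0, 0, 0, 0, 0, 0, 0.144],
    [0, 0, 0, 0, 0, 0, 0],
    [0, -0.039, 0.039, 0, 0, 0, 0],
    [0, -0.039, 0.039, 0, 0, 0, 0],
    [0, -0.039, 0.039, 0, 0, 0, 0],
    [0, -0.039, 0.039, 0, 0, 0, 0],
    [0, -0.039, 0.039, 0, 0, 0, 0]
  ]
}}

```text
time_s: 2.2
ee_pos: [0.2494, 0.2645, 0.2055]
eef_rot: [3.141, -0.0, 1.124]
force: [0.9, 0.2, -0.0]
grip_width: 0.0008
grip_force: 0.0
```

Emit:
{"method": "servo_tool", "body": {
  "plan": [
    [0, -0.039, 0.039, 0, 0, 0, 0],
    [0, -0.039, 0.039, 0, 0, 0, 0],
    [0, -0.039, 0.039, 0, 0, 0, 0],
    [0, -0.039, 0.039, 0, 0, 0, 0],
    [0, -0.039, 0.039, 0, 0, 0, 0],
    [0, -0.039, 0.039, 0, 0, 0, 0],
    [0, -0.039, 0.039, 0, 0, 0, 0],
    [0, 0, 0, 0, 0, 0, 0]
  ]
}}

```text
time_s: 3.2
ee_pos: [0.3762, -0.1012, 0.2051]
eef_rot: [-3.141, 0.0, 1.119]
force: [-1.3, 0.4, 0.6]
grip_width: 0.0006
grip_force: 0.0
```

Emit:
{"method": "servo_tool", "body": {
  "plan": [
    [0, -0.017, 0.05, 0, 0, 0, 0],
    [0, -0.017, 0.05, 0, 0, 0, 0],
    [0, -0.017, 0.05, 0, 0, 0, 0],
    [0, -0.007, 0.05, 0, 0, 0, 0],
    [0, 0, 0, 0.057, 0, 0, 0],
    [0, 0, 0, 0.057, 0, 0, 0],
    [0, 0, 0, 0.053, 0, 0, 0],
    [0, 0, 0, 0, 0, 0, 0]
  ]
}}

```text
time_s: 4.2
ee_pos: [0.529, -0.2361, 0.0355]
eef_rot: [-3.135, -0.0, 1.123]
force: [-0.4, 0.1, 0.4]
grip_width: 0.0002
grip_force: 0.0
```

```bash
python3 - <<'E'
from h import *
I,P=cam("side");J,Q=cam("top"); cv2.imwrite("pics/s1.png",np.hstack([I[130:,120:450],J[50:304,150:440]] if 0 else [I[100:354,140:440],J[50:304,180:440]])[...,::-1])
print(ctrl.get_obs()["ee_pos"])
E
```

```text
[ 0.53154211 -0.23774822  0.04032941]
```

View pics/s1.png

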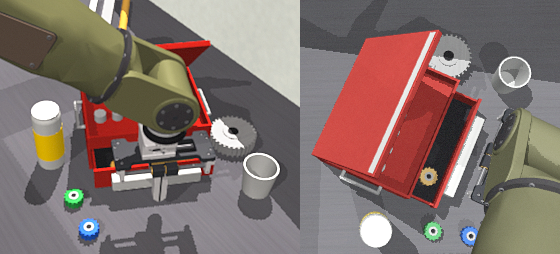

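The crops show the shut fingers standing in front of the white pull's middle (side crop 158,185), and the cup is clear. I'll push now.

Emit:
{"method": "servo_tool", "body": {
  "plan": [
    [0, 0.012, 0, 0, 0, 0, 0],
    [0, 0.012, 0, 0, 0, 0, 0],
    [0, 0.012, 0, 0, 0, 0, 0],
    [0, 0.012, 0, 0, 0, 0, 0],
    [0, 0.01, 0, 0, 0, 0, 0],
    [0, 0.01, 0, 0, 0, 0, 0],
    [0, 0.005, 0, 0, 0, 0, 0],
    [0, 0, 0, 0, 0, 0, 0]
  ]
}}

```text
time_s: 5.3
ee_pos: [0.5625, -0.1717, 0.0381]
eef_rot: [-3.141, -0.0, 1.12]
force: [-0.4, 0.1, 0.2]
grip_width: 0.0004
grip_force: 0.0
```

Emit:
{"method": "servo_tool", "body": {
  "plan": [
    [0, 0.003, 0, 0, 0, 0, 0],
    [0, 0.003, 0, 0, 0, 0, 0],
    [0, 0.002, 0, 0, 0, 0, 0],
    [0, 0.002, 0, 0, 0, 0, 0],
    [0, 0, 0, 0, 0, 0, 0],
    [0, 0, 0, 0, 0, 0, 0],
    [0, 0, 0, 0, 0, 0, 0],
    [0, 0, 0, 0, 0, 0, 0]
  ]
}}

```text
time_s: 6.3
ee_pos: [0.567, -0.1633, 0.0386]
eef_rot: [3.141, -0.0, 1.12]
force: [-0.5, -0.4, -0.8]
grip_width: 0.0003
grip_force: 0.0
```

Emit:
{"method": "servo_tool", "body": {
  "plan": [
    [0, 0.002, 0, 0, 0, 0, 0],
    [0, 0.002, 0, 0, 0, 0, 0],
    [0, 0.002, 0, 0, 0, 0, 0],
    [0, 0.001, 0, 0, 0, 0, 0],
    [0, 0.001, 0, 0, 0, 0, 0],
    [0, 0.001, 0, 0, 0, 0, 0],
    [0, 0, 0, 0, 0, 0, 0],
    [0, 0, 0, 0, 0, 0, 0]
  ]
}}

```text
time_s: 7.3
ee_pos: [0.5691, -0.1589, 0.0386]
eef_rot: [-3.141, 0.006, 1.119]
force: [-17.0, -26.9, 6.9]
grip_width: 0.0008
grip_force: 16.1
```

Emit:
{"method": "servo_tool", "body": {
  "plan": [
    [0, -0.02, 0, 0, 0, 0, 0],
    [0, -0.04, 0, 0, 0, 0, 0],
    [0, 0, 0, -0.053, 0, 0, 0],
    [0, 0, 0, -0.053, 0, 0, 0],
    [0, 0, 0, -0.053, 0, 0, 0],
    [0, 0, 0, -0.053, 0, 0, 0],
    [0, 0, 0, -0.053, 0, 0, 0],
    [0, 0, 0, 0, 0, 0, 0]
  ]
}}

```text
time_s: 8.3
ee_pos: [0.5455, -0.2094, 0.3077]
eef_rot: [3.134, -0.001, 1.12]
force: [0.0, 0.0, -1.0]
grip_width: 0.0007
grip_force: 0.0
```

```bash
python3 - <<'E'
from h import *
I,P=cam("side");J,Q=cam("top"); cv2.imwrite("pics/s2.png",np.hstack([I[100:354,140:440],J[50:304,180:440]])[...,::-1])
p=ctrl.get_obs()["ee_pos"];c,s=np.cos(1.12),np.sin(1.12);print(p,"e",p[0]*c+p[1]*s,"f",-p[0]*s+p[1]*c)
for X,B,n in((P,I,"side"),(Q,J,"top")):
    h=cv2.cvtColor(B,cv2.COLOR_RGB2HSV);E=X[...,0]*c+X[...,1]*s;F=-X[...,0]*s+X[...,1]*c
    m=(h[...,1]<60)&(h[...,2]>150)&(abs(F+.583)<.09)&(X[...,2]>.047)&(X[...,2]<.058)&(E>.02)&(E<.2)
    if m.sum()>10: print(n,m.sum(),np.percentile(E[m],[2,50,98]))
E
```

```text
[ 0.5445781  -0.20902118  0.30291807] e 0.049123062731568023 f -0.5812418446788786
side 865 [0.11052964 0.12261609 0.13760548]
top 789 [0.11556064 0.12512635 0.13450279]
```

View pics/s2.png

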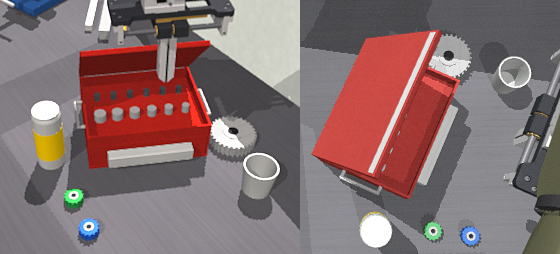

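The drawer is flush (pull at side crop 150,155), and the can, steel gear and cup haven't moved. Next is the lid.

Emit:
{"method": "servo_tool", "body": {
  "plan": [
    [0, 0.04, 0, 0, 0, 0, 0],
    [0, 0.05, 0, 0, 0, 0, 0],
    [0, 0.05, 0, 0, 0, 0, 0],
    [0, 0.048, 0, 0, 0, 0, 0],
    [0, 0, 0, 0, 0, 0, 0],
    [0, 0, 0, 0.025, 0, 0, 0],
    [0, 0, 0, 0.025, 0, 0, 0],
    [0, 0, 0, 0, 0, 0, 0]
  ]
}}

```text
time_s: 9.4
ee_pos: [0.6254, -0.0407, 0.2507]
eef_rot: [-3.137, 0.002, 1.119]
force: [-0.2, -0.6, 0.4]
grip_width: 0.0006
grip_force: 0.0
```

Emit:
{"method": "servo_tool", "body": {
  "plan": [
    [0, 0, 0, 0.006, 0, 0, 0],
    [0, -0.006, 0, 0.008, 0, 0, 0],
    [0, -0.008, 0, 0.008, 0, 0, 0],
    [0, -0.008, 0, 0.008, 0, 0, 0],
    [0, -0.008, 0, 0.009, 0, 0, 0],
    [0, -0.008, 0, 0.01, 0, 0, 0],
    [0, -0.007, 0, 0.01, 0, 0, 0],
    [0, 0, 0, 0, 0, 0, 0]
  ]
}}

```text
time_s: 10.4
ee_pos: [0.6063, -0.0808, 0.1932]
eef_rot: [-3.139, 0.001, 1.119]
force: [0.0, 0.2, 0.5]
grip_width: 0.0005
grip_force: 0.0
```

```bash
python3 - <<'E'
from h import *
I,P=cam("side");J,Q=cam("top"); cv2.imwrite("pics/s3.png",np.hstack([I[100:354,140:440],J[50:304,180:440]])[...,::-1])
E
```

```text
(no output)
```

View pics/s3.png

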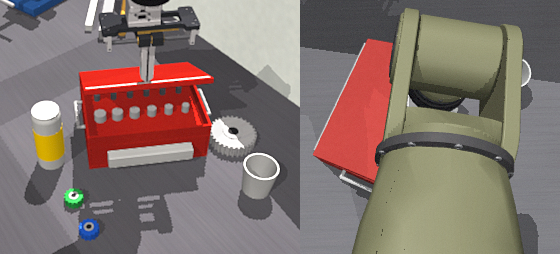

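The lid is half down with the fingertips on its outer face (side crop 148,78). I'll carry on.

Emit:
{"method": "servo_tool", "body": {
  "plan": [
    [0, -0.006, 0, 0.01, 0, 0, 0],
    [0, -0.006, 0, 0.01, 0, 0, 0],
    [0, -0.005, 0, 0.011, 0, 0, 0],
    [0, -0.004, 0, 0.011, 0, 0, 0],
    [0, -0.003, 0, 0.011, 0, 0, 0],
    [0, -0.002, 0, 0.011, 0, 0, 0],
    [0, -0.001, 0, 0.01, 0, 0, 0],
    [0, 0, 0, 0, 0, 0, 0]
  ]
}}

```text
time_s: 11.5
ee_pos: [0.5948, -0.1047, 0.1194]
eef_rot: [-3.14, 0.0, 1.12]
force: [-0.3, 0.9, 0.4]
grip_width: 0.0005
grip_force: 0.0
```

Emit:
{"method": "servo_tool", "body": {
  "plan": [
    [0, 0, 0, 0.004, 0, 0, 0],
    [0, 0, 0, 0.004, 0, 0, 0],
    [0, 0, 0, 0.003, 0, 0, 0],
    [0, 0, 0, 0.002, 0, 0, 0],
    [0, 0, 0, 0.001, 0, 0, 0],
    [0, 0, 0, 0, 0, 0, 0],
    [0, 0, 0, 0, 0, 0, 0],
    [0, 0, 0, 0, 0, 0, 0]
  ]
}}

```text
time_s: 12.5
ee_pos: [0.5953, -0.1048, 0.1072]
eef_rot: [3.141, -0.0, 1.12]
force: [-3.8, -1.3, 8.6]
grip_width: 0.0001
grip_force: 4.3
```

Emit:
{"method": "servo_tool", "body": {
  "plan": [
    [0, 0, 0, 0.001, 0, 0, 0],
    [0, 0, 0, 0.001, 0, 0, 0],
    [0, 0, 0, 0.001, 0, 0, 0],
    [0, 0, 0, 0, 0, 0, 0],
    [0, 0, 0, 0, 0, 0, 0],
    [0, 0, 0, 0, 0, 0, 0],
    [0, 0, 0, 0, 0, 0, 0],
    [0, 0, 0, 0, 0, 0, 0]
  ]
}}

```text
time_s: 13.5
ee_pos: [0.5954, -0.1049, 0.1069]
eef_rot: [3.14, -0.0, 1.12]
force: [-15.8, 1.6, 33.8]
grip_width: 0.0004
grip_force: 16.7
```

Emit:
{"method": "servo_tool", "body": {
  "plan": [
    [0, 0, 0, -0.01, 0, 0, 0],
    [0, 0, 0, -0.03, 0, 0, 0],
    [0, 0, 0, -0.04, 0, 0, 0],
    [0, 0, 0, -0.04, 0, 0, 0],
    [0, -0.05, 0, -0.02, 0, 0, 0],
    [0, -0.05, 0, 0, 0, 0, 0],
    [0, -0.05, 0, 0, 0, 0, 0],
    [0, 0, 0, 0, 0, 0, 0]
  ]
}}

```text
time_s: 14.5
ee_pos: [0.5286, -0.2421, 0.2433]
eef_rot: [-3.141, 0.0, 1.116]
force: [0.6, 0.2, -0.5]
grip_width: 0.0004
grip_force: 0.0
```

```bash
python3 - <<'E'
from h import *
I,P=cam("side");J,Q=cam("top"); cv2.imwrite("pics/s4.png",np.hstack([I[100:354,140:440],J[50:304,180:440]])[...,::-1])
c,s=np.cos(1.12),np.sin(1.12)
for X,B,n in((P,I,"side"),(Q,J,"top")):
    h=cv2.cvtColor(B,cv2.COLOR_RGB2HSV);E=X[...,0]*c+X[...,1]*s;F=-X[...,0]*s+X[...,1]*c;Z=X[...,2]
    m=(h[...,1]<60)&(h[...,2]>150)&(abs(F+.583)<.09)&(Z>.047)&(Z<.058)&(E>.02)&(E<.2)
    if m.sum()>10: print(n,"pull",m.sum(),np.percentile(E[m],[2,50,98]))
    m=(h[...,1]>150)&((h[...,0]<8)|(h[...,0]>172))&(Z>.095)&(Z<.14)&(abs(F+.583)<.12)&(E>.15)&(E<.33)
    if m.sum()>50: print(n,"lid",m.sum(),np.polyfit(E[m],Z[m],1),np.median(Z[m]))
print(ctrl.get_obs()["force"])
E
```

```text
side pull 855 [0.11093263 0.12293307 0.13735426]
side lid 3872 [-0.00223737  0.10545567] 0.10497642695420195
top pull 745 [0.11558996 0.12461118 0.13347445]
top lid 10586 [7.77016567e-06 1.06815803e-01] 0.10681893619064942
[-0.08539498 -0.18900281  0.15654105]
```

View pics/s4.png

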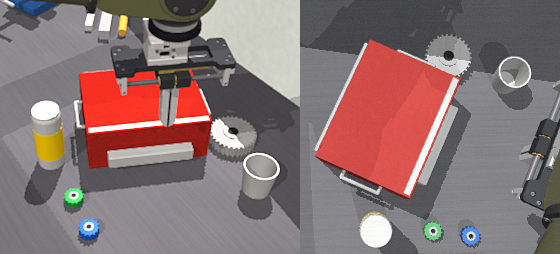

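The lid is flat at 107 mm with no slope, the drawer is home, the neighbouring things haven't moved, and the arm is clear.

```bash
python3 -c "
from station import ctrl
print(ctrl.hand_in())"
```

```text
the job is handed in; nothing more can be done
None
```

The drawer was pushed home and then the lid pushed fully shut, both slowly, the things around the chest stayed put, and the job is handed in; the brass gear was never touched, but with the chest shut I could not see it at the end.

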